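# Shut the analyser lid and start the measurement

## Robot

A 7-joint arm with a two-finger parallel gripper is mounted at the origin on the work surface. World frame = base frame: x ahead of the robot, y to its left, z up, the work surface at z = 0. Lengths are in m, angles in rad, forces in N, time in s.
With the tool pointing down it reaches from about 0.425 to 0.875 m from the base axis. Payload 8.4 kg.
Tool frame: the origin (TCP) lies midway between the tips of the shut fingers; the grasp point (between the pads) lies manip.grip_point_offset behind it (manip.grip_point_offset is the distance from the TCP to the grasp point, in m); z points along the fingers, y is the line along which they close (so a half turn about z gives the same grasp; the last joint's range is limited). The gripper opens to 87 mm and grips with 3 to 60 N. Pads are 19 mm wide; open, the fingers measure 117 mm over their backs; the gripper's body (75 mm by 190 mm) begins 51 mm behind the grasp point.
Start: joints at [1.031, 0.333, 0.04, 1.465, -0.013, 1.343, -0.059], TCP at [0.277, -0.588, 0.223] pointing down, gripper open.
Joint ranges: [-2.58, 2.58], [-0.38, 2.09], [-1.3, 1.39], [0.25, 2.4], [-1.5, 4.64], [0.08, 2.09], [-2.65, 2.65]. Speed limits (rad/s): [2.22, 2.22, 2.79, 2.79, 3.14, 3.14, 3.14].

## Interface

Orientations are given as a unit quaternion [x, y, z, w].
In Python, from workcell import manip gives the robot as it stands.
- The arm moves only by the tool apply_moves, never from a script. Its argument "moves" is a list of rows, each an object of numbers: "x", "y", "z": the shift along the tool's x, y, z in mm; "ax", "ay", "az": the turn, a rotation vector about the tool's x, y, z in degrees; "grip": the finger opening in mm, from 0 to 87. In form: [{"x": .., "y": .., "z": .., "ax": .., "ay": .., "az": .., "grip": ..}, ...]. A call has 1 to 20 rows; each row shifts and turns the commanded pose from where the row before left it, along the tool's axes as they then stand; what a row does not reach is not made up. A row lasts 1/10 s, in which the tool goes at most 50 mm and 8.59 degrees, less where a joint would pass 70% of its speed; a pose out of reach is approached as far as the arm can. A call with a gripper value outside its range is refused whole. The fingers move at their own pace and stop on an object; "newtons" is the grip in N (left out, the last holds). Time passes only in rows, so rows that do not move let the fingers close. It gives the time, the measured TCP pose, the force, the opening and the grip force at its end, in the units of the state.
- manip.get_obs(): the state, without advancing time (a new reading comes with each control period).
- manip.capture(name): name is "scene" or "side" or "wrist"; returns a dict with "color" (480x640x3 uint8, red, green, blue), "depth" (480x640 float32, m along the optical axis (not along the pixel's ray), 0 where there is no reading), "mtx" (3x3 intrinsics, pixels), "origin" and "attitude" of the camera in the world. Camera axes: x right, y up, looking along -z (the intrinsics and any distortion apply to the point x, -y, -z); pixel columns grow to the right and rows downward; lengths in m; the calibration is good to about 2 mm. A picture is of the moment at which its call begins.
- manip.sign_off(): hands the job in; it is judged then, once.
Trained networks look in the newest picture that a camera, given by its name, has taken for a name from the list of things; names that differ only in an ending like _2 or _b are one class to them, and where a whole thing is asked for, a point or a joint stands for the part that bears it (a point fixed in the world has none). Each returns a list of dicts, best first, with "conf" (0 to 1); they miss things now and then, are a little off and sometimes report something else, mostly with a low value. They report only what shows in the picture. A call takes as long as a camera call.
- manip.recognise(camera, target): "extent" ([left, top, width, height] in pixels, round what is visible of it).
- manip.cut_out(camera, target): "region" (480x640 bool, what is visible of it) and "extent" ([left, top, width, height] in pixels, round what is visible of it).
- manip.landmark_of(camera, target): "position" ([column, row] in pixels: a listed point, or the origin of a listed thing).
The state is a dict: "clock": time; "joint_positions": joint angles; "qvel": joint speeds; "tau": joint torques, N m; "position": TCP position; "tcp_rot": TCP orientation; "ft_force": force on the tool from outside, world axes, zero at the start; "ft_torque": the same for the moment, N m; "width": finger opening in m; "finger_force": force on a finger pad.
Only numpy, scipy, OpenCV 4.12 (cv2) and the standard library are available. Lean on these libraries where they do the work, as an engineer would, in place of code of your own. Each camera call takes 0.05 s, during which the arm holds its last target. There are 200 camera calls.

## Task

The specimen is already lying in the alloy analyser: push its open lid fully shut with the fingertips from outside, without touching its black lining, and only then press the green start key on the control pod all the way down, let it spring back and withdraw. Be gentle, press no other key nor the red stop button, and leave the specimen, cup, jar and test block where they stand.

Things in the scene. Friction and masses are not known exactly. Their poses are not given: they have to be found in the camera images.
- analyser: fixed white and grey box with blue trim, 220 (x) by 200 (y) by 90 mm high, origin at the centre of its underside on the bench; +x is its hinge side, away from the robot, its yaw varies. The open chamber is 140 by 150 mm, floor 45 mm above the bench, centred at x = -25 mm
- lid (a joint): opening angle of the lid in rad: 0 shut (rests flat on the box), grows as the lid swings up and away from the robot, at most 1.4. A stiff friction hinge (0.45 N m, about 4 N at the blue pad) holds the lid wherever it is left
- lid_hinge (a point): middle of the lid's hinge axis, which runs along the analyser's y axis, fixed on the box 60 mm beyond its centre and 92 mm above the bench; axes are the analyser's
- lid_pad (a point): centre of a flat blue disc (44 mm) on the lid's outer face, a good place to push. The lid is a plate 165 by 190 by 14 mm with no handle, free edge 170 mm from the hinge axis; the pad centre lies 120 mm from the axis along the lid and 14 mm outwards. Axes turn with the lid: z outward normal, -x to the free edge; shut, z is up and the pad is 106 mm above the bench
- lid_lining (a point): middle of the inner face of the black lining (161 by 186 by 2 mm) that covers the underside of the lid, not to be touched; 87 mm from the hinge axis along the lid, axes as lid_pad
- pod: fixed grey control pod, 150 (x) by 210 (y) by 35 mm high, origin at the centre of its underside, yaw varies; carries four round keys in a 2 by 2 group (66 by 62 mm apart, any order of colours) and at its +y end a larger red stop button in a yellow surround
- green_top (a point): top centre of the green key, a round spring push button 26 mm across in a black ring, its top 57 mm above the bench, pressed straight down 6 mm against a 5 N spring, springs back up; this is the start key; z is up
- green (a joint): travel of the green key in m: 0 up, 0.006 fully down
- blue_top (a point): top centre of the blue key, a round spring push button like the green one; to be left alone; z is up
- blue (a joint): travel of the blue key in m: 0 up, 0.006 down
- yellow_top (a point): top centre of the yellow key, a round spring push button like the green one; to be left alone; z is up
- yellow (a joint): travel of the yellow key in m: 0 up, 0.006 down
- white_top (a point): top centre of the white key, a round spring push button like the green one; to be left alone; z is up
- white (a joint): travel of the white key in m: 0 up, 0.006 down
- stop_top (a point): top centre of the red stop key, a round spring push button 38 mm across in a yellow housing, its top 57 mm above the bench; to be left alone; z is up
- stop (a joint): travel of the red stop key in m: 0 up, 0.006 down
- specimen: loose black puck 30 mm across, 20 mm high with a brass centre, lying in the chamber; origin at the centre of its underside
- cup: loose open steel cup, 42 mm across, 45 mm high, near the side of the pod that faces the robot; origin at the centre of its underside
- jar: loose white jar with a blue cap, 48 mm across, 75 mm high, just beyond the pod; origin at the centre of its underside
- block: loose brass test block with six holes, 50 by 60 by 22 mm, in front of the analyser; origin at the centre of its underside

How it is judged:
By the outcome, as a careful person would: the job done as asked, in the order asked, and still so for the second after the job is handed in, with the robot touching nothing.
It also fails if it takes over 53 s, if anything falls off the work surface, if the arm or the gripper's body presses on something with over 40 N, if the wrist force passes 120 N, or if a joint passes its speed limit or range.

## Working session

There is one attempt and no reset: what is moved stays moved. The work goes in short steps, Python scripts to look and compute and a tool call to move; the robot and the scene stay as the last step left them, time stands still between calls to the robot, and variables do not carry over. Pictures are saved under pics/ and viewed, at most 10 in all, crops included, and the job is handed in when it is done.

Besides the shell and the picture viewer there is one more tool, called after "Emit:" in YAML: its name, and indented under it one key for each argument. apply_moves: Moves the arm, as the interface text tells. Its arguments: {"type":"object","properties":{"moves":{"type":"array","items":{"type":"object","properties":{"x":{"type":"number"},"y":{"type":"number"},"z":{"type":"number"},"ax":{"type":"number"},"ay":{"type":"number"},"az":{"type":"number"},"grip":{"type":"number"}}}},"newtons":{"type":"number"}},"required":["moves"]}

```bash
mkdir -p pics; ls; cat > h.py <<'E'
from workcell import manip
import numpy as np, cv2
from scipy.spatial.transform import Rotation as R
def cap(n,f=None):
    c=manip.capture(n)
    if f: cv2.imwrite(f'pics/{f}.png',c['color'][:,:,::-1])
    return c
def rot(c):
    a=np.array(c['attitude']); return R.from_quat(a).as_matrix() if a.shape==(4,) else a
def world(c,uv,d=None,z=None,w=2):
    u,v=uv; K=np.array(c['mtx'])
    ray=np.array([(u-K[0,2])/K[0,0],-(v-K[1,2])/K[1,1],-1.]); r=rot(c)@ray; o=np.array(c['origin'])
    if z is not None: return o+r*(z-o[2])/r[2]
    if d is None:
        p=c['depth'][max(0,int(v)-w):int(v)+w+1,max(0,int(u)-w):int(u)+w+1]; p=p[p>0]; d=np.median(p) if p.size else np.nan
    return o+r*d
E
python3 - <<'E'
from h import *
np.set_printoptions(precision=4,suppress=True)
print(manip.grip_point_offset)
o=manip.get_obs();print(o['clock'],o['position'],o['tcp_rot'])
Z=dict(green_top=.057,blue_top=.057,yellow_top=.057,white_top=.057,stop_top=.057,lid_hinge=.092,lid_pad=None,lid_lining=None,analyser=None,pod=None,cup=None,jar=None,block=None,specimen=None)
for n in('scene','side'):
    c=cap(n,n+'0'); print(n,c['origin'])
    for t,z in Z.items():
        l=manip.landmark_of(n,t)
        if l:
            p=l[0]['position'];print(t,round(l[0]['conf'],2),np.round(p,1),'depth',world(c,p),'z',world(c,p,z=z) if z else world(c,p,z=0))
E
```

```text
pics
0.0187
0.0 [ 0.2771 -0.5875  0.2217] [ 0.9758  0.2186 -0.0002 -0.0008]
scene [0.4553 0.3751 0.956 ]
green_top 0.64 [293.8 309.2] depth [0.5426 0.1485 0.0581] z [0.5428 0.1482 0.057 ]
blue_top 0.59 [250.1 341.8] depth [0.6155 0.2207 0.057 ] z [0.6155 0.2207 0.057 ]
yellow_top 0.5 [257.1 310.8] depth [0.6127 0.1603 0.0583] z [0.6129 0.16   0.057 ]
white_top 0.51 [290.6 340.2] depth [0.5399 0.2086 0.0584] z [0.54   0.2083 0.057 ]
stop_top 0.56 [271.6 383.4] depth [0.5626 0.2907 0.0591] z [0.5628 0.2905 0.057 ]
lid_hinge 0.62 [283.7 153.4] depth [ 0.6044 -0.1563  0.1265] z [ 0.6106 -0.1784  0.092 ]
lid_pad 0.7 [312.5 127.8] depth [ 0.5454 -0.1745  0.198 ] z [ 0.5689 -0.318  -0.    ]
lid_lining 0.69 [308.7 136.8] depth [ 0.5507 -0.1575  0.1916] z [ 0.5745 -0.291   0.    ]
analyser 0.8 [314.3 176.6] depth [ 0.5425 -0.1563  0.0461] z [ 0.5469 -0.1833  0.    ]
pod 0.87 [277.1 351.2] depth [0.5646 0.2284 0.0362] z [0.5689 0.2227 0.    ]
cup 0.6 [331.4 329.9] depth [0.4664 0.1679 0.0041] z [0.4664 0.167  0.    ]
jar 0.56 [215.2 332.1] depth [0.686  0.2099 0.0529] z [0.6995 0.2003 0.    ]

[... 582 characters left out ...]
 0.0554] z [0.616  0.1549 0.057 ]
lid_hinge 0.89 [455.1 279.8] depth [ 0.5747 -0.217   0.1348] z [ 0.6237 -0.1791  0.092 ]
lid_pad 0.71 [424.7 235.8] depth [ 0.5087 -0.2145  0.2232] z [0.7866 0.033  0.    ]
lid_lining 0.94 [427.4 256.4] depth [ 0.5594 -0.1787  0.1556] z [ 0.741  -0.0203  0.    ]
analyser 0.76 [414.5 344.2] depth [ 0.5235 -0.2088  0.0445] z [ 0.5617 -0.1754  0.    ]
pod 0.83 [274.3 224.5] depth [0.5352 0.162  0.0442] z [0.5742 0.2257 0.    ]
cup 0.68 [239.  257.2] depth [0.4538 0.1476 0.0128] z [0.4626 0.1646 0.    ]
jar 0.98 [334.  212.3] depth [0.6823 0.1787 0.0151] z [0.6987 0.1997 0.    ]
block 0.64 [315.6 392.6] depth [ 0.3788 -0.1843  0.0187] z [ 0.3893 -0.1701  0.    ]
```

View pics/scene0.png

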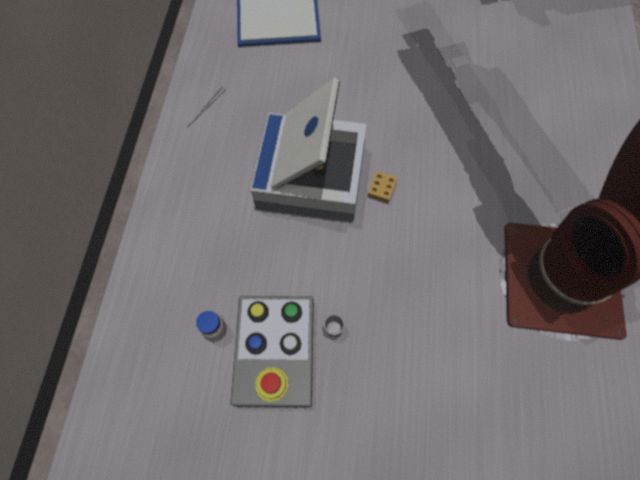

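View pics/side0.png

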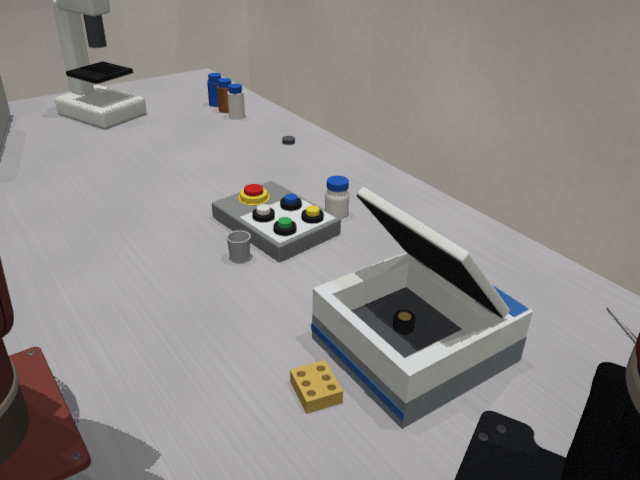

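Scene view: the lid's outer face is visible with the pad at about (312,127). The green key is at (291,311), yellow (258,311), blue (255,343), white (290,343), and the red stop at (271,383). The side view shows the lid about half open, the specimen at (404,320) and the cup at (239,247). The side-camera "green" at (318,391) was actually the block, so I'm discarding it.

```bash
python3 - <<'E'
from h import *
np.set_printoptions(precision=4,suppress=True)
c=cap('scene')
r=manip.cut_out('scene','lid_pad'); m=r[0]['region']; print(r[0]['conf'],m.sum(),r[0]['extent'])
m=cv2.erode(m.astype(np.uint8),np.ones((5,5)))>0
P=np.array([world(c,(u,v),d=c['depth'][v,u]) for v,u in zip(*np.nonzero(m)) if c['depth'][v,u]>0])
rng=np.random.default_rng(0);best=None
for _ in range(300):
    a,b,d=P[rng.choice(len(P),3,False)];n=np.cross(b-a,d-a)
    if np.linalg.norm(n)<1e-6: continue
    n/=np.linalg.norm(n);i=abs((P-a)@n)<.003
    if best is None or i.sum()>best.sum(): best=i
Q=P[best];ce=Q.mean(0);n=np.linalg.svd(Q-ce)[2][2];n*=np.sign(n[2])
yaw=np.arctan2(n[1],n[0]);th=np.arctan2(np.hypot(n[0],n[1]),n[2])
print(len(P),len(Q),'n',n,'yaw',np.degrees(yaw),'theta',th)
# blue pad pixels
hsv=cv2.cvtColor(c['color'],cv2.COLOR_RGB2HSV)
bl=(hsv[...,0]>100)&(hsv[...,0]<130)&(hsv[...,1]>120); bl[:, :300]=0; bl[:,325:]=0; bl[:110]=0; bl[145:]=0
v,u=np.nonzero(bl); print(len(u),u.mean(),v.mean())
o=np.array(c['origin']); far=world(c,(u.mean(),v.mean()),d=1.); ray=far-o; pad=o+ray*((ce-o)@n)/(ray@n); print('pad',pad)
x=np.array([np.cos(yaw),np.sin(yaw),0]);z=np.array([0,0,1])
lx=np.cos(th)*x-np.sin(th)*z
h=pad+.12*lx-.014*n; print('hinge',h,'final pad',h-.12*x+.014*z)
o=manip.get_obs();M=R.from_quat(o['tcp_rot']).as_matrix();print(M,o['position'],o['clock'])
E
```

```text
0.65 4260 [272.4, 78.6, 65.8, 111.0]
3540 3266 n [ 0.7699 -0.018   0.6379] yaw -1.3371038945924019 theta 0.8790479617577309
101 310.83168316831683 125.85148514851485
pad [ 0.5496 -0.1813  0.1942]
hinge [ 0.6154 -0.1829  0.0928] final pad [ 0.4954 -0.1801  0.1068]
[[ 0.9044  0.4266  0.    ]
 [ 0.4266 -0.9044  0.0001]
 [ 0.0001 -0.0001 -1.    ]] [ 0.2773 -0.5878  0.2225] 1.6
```

Emit:
apply_moves:
  moves:
    - {"z": -20,"az": 6.65,"grip": 0}
    - {"z": -20,"az": 6.65,"grip": 0}
    - {"z": -20,"az": 6.65,"grip": 0}
    - {"z": -20,"az": 6.65,"grip": 0}
    - {"x": 25.6,"y": -31.8}
    - {"x": 25.6,"y": -31.8}
    - {"x": 25.6,"y": -31.8}
    - {"x": 25.6,"y": -31.8}
    - {"x": 25.6,"y": -31.8}
    - {"x": 25.6,"y": -31.8}
    - {"x": 25.6,"y": -31.8}
    - {"x": 25.6,"y": -31.8}
    - {"x": 25.6,"y": -31.8}
    - {"x": 25.6,"y": -31.8}
    - {"x": 25.6,"y": -31.8}
    - {"x": 25.6,"y": -31.8}
    - {"x": 25.6,"y": -31.8}
    - {"ay": -6.67}
    - {"ay": -6.67}
    - {"ay": -6.66}
  newtons: 20

```text
invalid input at $.moves[0]: expected keys x, y, z, ax, ay, az, grip
```

Emit:
apply_moves:
  moves:
    - {"x": 0,"y": 0,"z": -20,"ax": 0,"ay": 0,"az": 6.65,"grip": 0}
    - {"x": 0,"y": 0,"z": -20,"ax": 0,"ay": 0,"az": 6.65,"grip": 0}
    - {"x": 0,"y": 0,"z": -20,"ax": 0,"ay": 0,"az": 6.65,"grip": 0}
    - {"x": 0,"y": 0,"z": -20,"ax": 0,"ay": 0,"az": 6.65,"grip": 0}
    - {"x": 25.6,"y": -31.8,"z": 0,"ax": 0,"ay": 0,"az": 0,"grip": 0}
    - {"x": 25.6,"y": -31.8,"z": 0,"ax": 0,"ay": 0,"az": 0,"grip": 0}
    - {"x": 25.6,"y": -31.8,"z": 0,"ax": 0,"ay": 0,"az": 0,"grip": 0}
    - {"x": 25.6,"y": -31.8,"z": 0,"ax": 0,"ay": 0,"az": 0,"grip": 0}
    - {"x": 25.6,"y": -31.8,"z": 0,"ax": 0,"ay": 0,"az": 0,"grip": 0}
    - {"x": 25.6,"y": -31.8,"z": 0,"ax": 0,"ay": 0,"az": 0,"grip": 0}
    - {"x": 25.6,"y": -31.8,"z": 0,"ax": 0,"ay": 0,"az": 0,"grip": 0}
    - {"x": 25.6,"y": -31.8,"z": 0,"ax": 0,"ay": 0,"az": 0,"grip": 0}
    - {"x": 25.6,"y": -31.8,"z": 0,"ax": 0,"ay": 0,"az": 0,"grip": 0}
    - {"x": 25.6,"y": -31.8,"z": 0,"ax": 0,"ay": 0,"az": 0,"grip": 0}
    - {"x": 25.6,"y": -31.8,"z": 0,"ax": 0,"ay": 0,"az": 0,"grip": 0}
    - {"x": 25.6,"y": -31.8,"z": 0,"ax": 0,"ay": 0,"az": 0,"grip": 0}
    - {"x": 25.6,"y": -31.8,"z": 0,"ax": 0,"ay": 0,"az": 0,"grip": 0}
    - {"x": 0,"y": 0,"z": 0,"ax": 0,"ay": -6.67,"az": 0,"grip": 0}
    - {"x": 0,"y": 0,"z": 0,"ax": 0,"ay": -6.67,"az": 0,"grip": 0}
    - {"x": 0,"y": 0,"z": 0,"ax": 0,"ay": -6.66,"az": 0,"grip": 0}
  newtons: 20

```text
clock: 3.6
position: [0.6199, -0.1822, 0.3036]
tcp_rot: [0.984, -0.012, -0.175, -0.002]
ft_force: [0.2, -0.5, -0.2]
width: 0.0006
finger_force: 0.0
```

```bash
python3 - <<'E'
from h import *
np.set_printoptions(precision=1,suppress=True)
o=manip.get_obs();M=R.from_quat(o['tcp_rot']).as_matrix();p=np.array(o['position'])
h=np.array([.6154,-.1829,.0928]);yaw=np.radians(-1.3);x=np.array([np.cos(yaw),np.sin(yaw),0]);z=np.array([0,0,1]);a=np.radians(20.3)
def P(t,off=0):
    n=np.sin(t)*x+np.cos(t)*z; return h+.12*(-np.cos(t)*x+np.sin(t)*z)+n*(.014+off+.0095*abs(np.sin(t-a)))
seq=[('pre',P(.879,.03)),('near',P(.879,.006))]+[(f'{t:.2f}',P(t)) for t in np.linspace(.879,0,12)]+[('over',P(0,-.004))]
q=p
for k,w in seq: print(k,M.T@(w-q)*1e3,w*1e3);q=w
E
```

```text
pre [-10.7   0.8  96.9] [ 576.4 -182.   216.3]
near [-12.1   0.   20.7] [ 557.9 -181.6  201. ]
0.88 [-3.   0.   5.2] [ 553.3 -181.5  197.2]
0.80 [-6.1  0.   8.4] [ 544.7 -181.3  191.4]
0.72 [-5.4  0.   8.9] [ 536.6 -181.1  184.9]
0.64 [-4.6  0.   9.3] [ 529.1 -180.9  177.8]
0.56 [-3.8 -0.   9.7] [ 522.2 -180.8  170. ]
0.48 [-2.9 -0.  10. ] [ 516.  -180.6  161.6]
0.40 [-2.1 -0.  10.2] [ 510.5 -180.5  152.8]
0.32 [-1.2 -0.   9.7] [ 506.  -180.4  144.1]
0.24 [-0.5 -0.   8.9] [ 502.4 -180.3  135.9]
0.16 [ 0.1 -0.   8.9] [ 499.5 -180.3  127.5]
0.08 [ 0.8 -0.   8.9] [ 497.1 -180.2  118.9]
0.00 [ 1.4 -0.   8.9] [ 495.4 -180.2  110.1]
over [ 1.4 -0.   3.8] [ 495.4 -180.2  106.1]
```

Emit:
apply_moves:
  moves:
    - {"x": -3.5,"y": 0.2,"z": 32,"ax": 0,"ay": 0,"az": 0,"grip": 0}
    - {"x": -3.5,"y": 0.3,"z": 32,"ax": 0,"ay": 0,"az": 0,"grip": 0}
    - {"x": -3.7,"y": 0.3,"z": 33,"ax": 0,"ay": 0,"az": 0,"grip": 0}
    - {"x": -6,"y": 0,"z": 10.4,"ax": 0,"ay": 0,"az": 0,"grip": 0}
    - {"x": -6,"y": 0,"z": 10.4,"ax": 0,"ay": 0,"az": 0,"grip": 0}
    - {"x": -1.5,"y": 0,"z": 2.6,"ax": 0,"ay": 0,"az": 0,"grip": 0}
    - {"x": -1.5,"y": 0,"z": 2.6,"ax": 0,"ay": 0,"az": 0,"grip": 0}
    - {"x": -3,"y": 0,"z": 4.2,"ax": 0,"ay": 0,"az": 0,"grip": 0}
    - {"x": -3,"y": 0,"z": 4.2,"ax": 0,"ay": 0,"az": 0,"grip": 0}

```text
clock: 4.5
position: [0.5455, -0.1815, 0.1903]
tcp_rot: [0.985, -0.012, -0.173, -0.002]
ft_force: [1.7, -0.5, 1.0]
width: 0.0002
finger_force: 1.2
```

Emit:
apply_moves:
  moves:
    - {"x": -2.7,"y": 0,"z": 4.5,"ax": 0,"ay": 0,"az": 0,"grip": 0}
    - {"x": -2.7,"y": 0,"z": 4.5,"ax": 0,"ay": 0,"az": 0,"grip": 0}
    - {"x": -2.3,"y": 0,"z": 4.6,"ax": 0,"ay": 0,"az": 0,"grip": 0}
    - {"x": -2.3,"y": 0,"z": 4.6,"ax": 0,"ay": 0,"az": 0,"grip": 0}
    - {"x": -1.9,"y": 0,"z": 4.8,"ax": 0,"ay": 0,"az": 0,"grip": 0}
    - {"x": -1.9,"y": 0,"z": 4.8,"ax": 0,"ay": 0,"az": 0,"grip": 0}
    - {"x": -1.5,"y": 0,"z": 5,"ax": 0,"ay": 0,"az": 0,"grip": 0}
    - {"x": -1.5,"y": 0,"z": 5,"ax": 0,"ay": 0,"az": 0,"grip": 0}

```text
clock: 5.3
position: [0.516, -0.1806, 0.1598]
tcp_rot: [0.985, -0.012, -0.174, -0.002]
ft_force: [1.7, -0.3, 1.5]
width: 0.0004
finger_force: 0.9
```

Emit:
apply_moves:
  moves:
    - {"x": -1,"y": 0,"z": 5.1,"ax": 0,"ay": 0,"az": 0,"grip": 0}
    - {"x": -1,"y": 0,"z": 5.1,"ax": 0,"ay": 0,"az": 0,"grip": 0}
    - {"x": -0.6,"y": 0,"z": 4.9,"ax": 0,"ay": 0,"az": 0,"grip": 0}
    - {"x": -0.6,"y": 0,"z": 4.8,"ax": 0,"ay": 0,"az": 0,"grip": 0}
    - {"x": -0.3,"y": 0,"z": 4.5,"ax": 0,"ay": 0,"az": 0,"grip": 0}
    - {"x": -0.2,"y": 0,"z": 4.4,"ax": 0,"ay": 0,"az": 0,"grip": 0}
    - {"x": 0,"y": 0,"z": 4.5,"ax": 0,"ay": 0,"az": 0,"grip": 0}
    - {"x": 0,"y": 0,"z": 4.4,"ax": 0,"ay": 0,"az": 0,"grip": 0}
    - {"x": 0.4,"y": 0,"z": 4.5,"ax": 0,"ay": 0,"az": 0,"grip": 0}
    - {"x": 0.4,"y": 0,"z": 4.4,"ax": 0,"ay": 0,"az": 0,"grip": 0}

```text
clock: 6.3
position: [0.4975, -0.1804, 0.117]
tcp_rot: [0.985, -0.012, -0.174, -0.002]
ft_force: [2.0, 0.6, 1.6]
width: 0.0004
finger_force: 0.9
```

```bash
python3 - <<'E'
from h import *
cap('side','side1'); print(manip.get_obs()['ft_force'],manip.get_obs()['position'])
E
```

```text
[0.51700947 0.62078838 0.2495564 ] [ 0.49702358 -0.18040342  0.11631339]
```

View pics/side1.png

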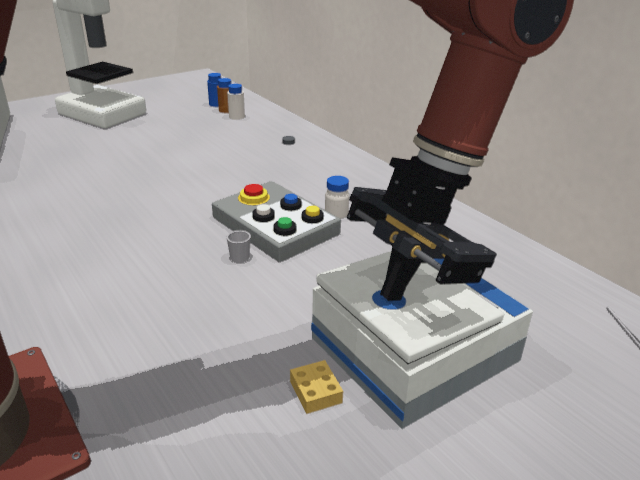

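The lid is almost shut, with the fingertip on the blue pad at (390,298). I'll press the rest of the way down gently.

Emit:
apply_moves:
  moves:
    - {"x": 0.7,"y": 0,"z": 4,"ax": 0,"ay": 0,"az": 0,"grip": 0}
    - {"x": 0.7,"y": 0,"z": 3.5,"ax": 0,"ay": 0,"az": 0,"grip": 0}
    - {"x": 0.4,"y": 0,"z": 1.2,"ax": 0,"ay": 0,"az": 0,"grip": 0}
    - {"x": 0.4,"y": 0,"z": 1.2,"ax": 0,"ay": 0,"az": 0,"grip": 0}
    - {"x": 0,"y": 0,"z": 0,"ax": 0,"ay": 0,"az": 0,"grip": 0}

```text
clock: 6.85
position: [0.4962, -0.1804, 0.109]
tcp_rot: [0.985, -0.012, -0.174, -0.002]
ft_force: [-3.5, 2.0, 16.3]
width: 0.0003
finger_force: 8.2
```

Emit:
apply_moves:
  moves:
    - {"x": 0,"y": 0,"z": 0,"ax": 0,"ay": 0,"az": 0,"grip": 0}
    - {"x": -1.7,"y": 0,"z": -4.7,"ax": 0,"ay": 0,"az": 0,"grip": 0}
    - {"x": -10,"y": 0,"z": -28,"ax": 0,"ay": 0,"az": 0,"grip": 0}
    - {"x": -10,"y": 0,"z": -28,"ax": 0,"ay": 0,"az": 0,"grip": 0}
    - {"x": -10,"y": 0,"z": -28,"ax": 0,"ay": 0,"az": 0,"grip": 0}
    - {"x": -10,"y": 0,"z": -28,"ax": 0,"ay": 0,"az": 0,"grip": 0}
    - {"x": 0,"y": 0,"z": 0,"ax": 0,"ay": 6.67,"az": 0,"grip": 0}
    - {"x": 0,"y": 0,"z": 0,"ax": 0,"ay": 6.67,"az": 0,"grip": 0}
    - {"x": 0,"y": 0,"z": 0,"ax": 0,"ay": 6.66,"az": 0,"grip": 0}
    - {"x": 4.4,"y": -36.6,"z": 0,"ax": 0,"ay": 0,"az": 0,"grip": 0}
    - {"x": 4.4,"y": -36.6,"z": 0,"ax": 0,"ay": 0,"az": 0,"grip": 0}
    - {"x": 4.4,"y": -36.6,"z": 0,"ax": 0,"ay": 0,"az": 0,"grip": 0}
    - {"x": 4.4,"y": -36.6,"z": 0,"ax": 0,"ay": 0,"az": 0,"grip": 0}
    - {"x": 4.4,"y": -36.6,"z": 0,"ax": 0,"ay": 0,"az": 0,"grip": 0}
    - {"x": 4.4,"y": -36.6,"z": 0,"ax": 0,"ay": 0,"az": 0,"grip": 0}
    - {"x": 4.4,"y": -36.6,"z": 0,"ax": 0,"ay": 0,"az": 0,"grip": 0}
    - {"x": 4.4,"y": -36.6,"z": 0,"ax": 0,"ay": 0,"az": 0,"grip": 0}
    - {"x": 4.4,"y": -36.6,"z": 0,"ax": 0,"ay": 0,"az": 0,"grip": 0}

```text
clock: 8.65
position: [0.5443, 0.1493, 0.231]
tcp_rot: [1.0, -0.012, -0.0, 0.0]
ft_force: [0.3, -0.7, -0.4]
width: 0.0005
finger_force: 0.0
```

```bash
python3 - <<'E'
from h import *
np.set_printoptions(precision=4,suppress=True)
o=manip.get_obs();M=R.from_quat(o['tcp_rot']).as_matrix();print(o['position'],o['clock'],o['ft_force']);print(M)
w=cap('wrist','wrist1');s=cap('side');sc=cap('scene','scene1')
def blob(c):
    h=cv2.cvtColor(c['color'],cv2.COLOR_RGB2HSV);m=((h[...,0]>50)&(h[...,0]<85)&(h[...,1]>130)&(h[...,2]>60)).astype(np.uint8)
    n,l,st,ce=cv2.connectedComponentsWithStats(m)
    for i in range(1,n):
        if st[i,4]>20: print(' blob',st[i],ce[i],world(c,ce[i],z=.057),world(c,ce[i]))
for n,c in(('wrist',w),('side',s),('scene',sc)):
    print(n);blob(c);l=manip.landmark_of(n,'green_top')
    for q in l[:2]: print(' lm',q['conf'],np.array(q['position']),world(c,q['position'],z=.057))
    l=manip.landmark_of(n,'lid_pad')
    for q in l[:1]: print(' pad',q['conf'],world(c,q['position']))
# lid plane from scene
P=[]
for v in range(90,220):
    for u in range(240,380):
        d=sc['depth'][v,u]
        if d>0:
            p=world(sc,(u,v),d=d); 
            if .46<p[0]<.60 and -.26<p[1]<-.1 and p[2]>.08: P.append(p)
P=np.array(P);A=np.c_[P[:,:2],np.ones(len(P))];k=np.linalg.lstsq(A,P[:,2],rcond=None)[0];print('lid slope',k[:2],'z mean',P[:,2].mean(),len(P),'z@pad',k@[.4954,-.18,1])
E
```

```text
[0.5443 0.1493 0.231 ] 8.65 [ 0.2845 -0.6698 -0.3657]
[[ 0.9997 -0.0239 -0.    ]
 [-0.0239 -0.9997 -0.0002]
 [-0.      0.0002 -1.    ]]
wrist
 lm 0.57 [325.3 213.1] [0.5505 0.1475 0.057 ]
side
 blob [278 218  14  11 129] [284.5116 222.6667] [0.5421 0.1391 0.057 ] [0.5433 0.141  0.0557]
 lm 0.46 [284.8 219. ] [0.5495 0.1495 0.057 ]
 lm 0.39 [413.1 345.4] [ 0.5096 -0.2189  0.057 ]
 pad 0.68 [ 0.4946 -0.1766  0.1046]
sceneTraceback (most recent call last):
  File "<stdin>", line 23, in <module>
IndexError: too many indices for array: array is 1-dimensional, but 2 were indexed
```

View pics/wrist1.png

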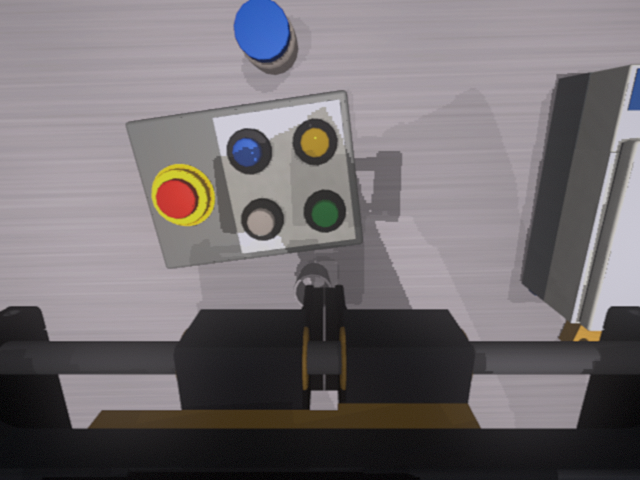

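View pics/scene1.png

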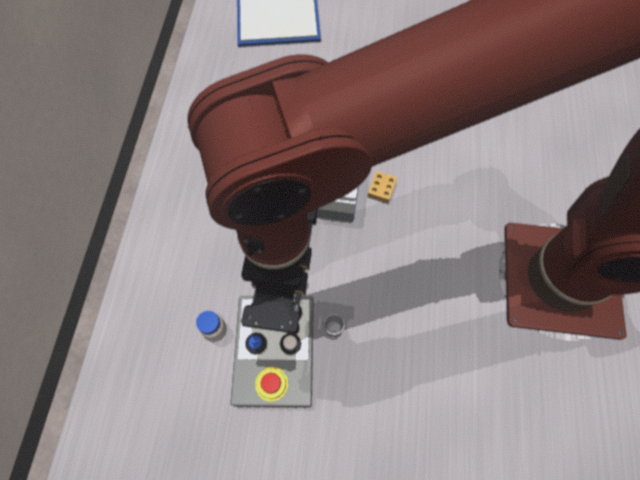

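Wrist view: green cap at (324,211), matching the network, which puts it at about (0.550, 0.148). The cup sits just robot-side of the pod. The side camera gives a pad height of about 105 mm. Before pressing, I'll check the lid is flat.

```bash
python3 - <<'E'
from h import *
np.set_printoptions(precision=4,suppress=True)
s=cap('side');P=[]
for v in range(240,380,2):
    for u in range(310,530,2):
        d=s['depth'][v,u]
        if d>0:
            p=world(s,(u,v),d=d)
            if .46<p[0]<.60 and -.26<p[1]<-.1 and p[2]>.08: P.append(p)
P=np.array(P);A=np.c_[P[:,:2],np.ones(len(P))];k=np.linalg.lstsq(A,P[:,2],rcond=None)[0];print('slope',k[:2],P[:,2].mean(),len(P),k@[.4954,-.18,1],k@[.455,-.18,1])
w=cap('wrist');h=cv2.cvtColor(w['color'],cv2.COLOR_RGB2HSV);m=((h[...,0]>45)&(h[...,0]<90)&(h[...,1]>90)).astype(np.uint8)
n,l,st,ce=cv2.connectedComponentsWithStats(m)
for i in range(1,n):
    if st[i,4]>100: print(st[i],ce[i],world(w,ce[i],z=.057),world(w,ce[i]))
E
```

```text
slope [-0.0003 -0.0002] 0.1052101708255748 1971 0.10521758537909874 0.10522879429907425
[309 201  27  26 535] [321.9065 213.7084] [0.5501 0.1482 0.057 ] [0.5501 0.1482 0.057 ]
```

Emit:
apply_moves:
  moves:
    - {"x": 6,"y": 1,"z": 20,"ax": 0,"ay": 0,"az": 0,"grip": 0}
    - {"x": 0,"y": 0,"z": 40,"ax": 0,"ay": 0,"az": 0,"grip": 0}
    - {"x": 0,"y": 0,"z": 40,"ax": 0,"ay": 0,"az": 0,"grip": 0}
    - {"x": 0,"y": 0,"z": 40,"ax": 0,"ay": 0,"az": 0,"grip": 0}
    - {"x": 0,"y": 0,"z": 20,"ax": 0,"ay": 0,"az": 0,"grip": 0}
    - {"x": 0,"y": 0,"z": 8,"ax": 0,"ay": 0,"az": 0,"grip": 0}
    - {"x": 0,"y": 0,"z": 2,"ax": 0,"ay": 0,"az": 0,"grip": 0}
    - {"x": 0,"y": 0,"z": 2,"ax": 0,"ay": 0,"az": 0,"grip": 0}
    - {"x": 0,"y": 0,"z": 2,"ax": 0,"ay": 0,"az": 0,"grip": 0}
    - {"x": 0,"y": 0,"z": 2,"ax": 0,"ay": 0,"az": 0,"grip": 0}
    - {"x": 0,"y": 0,"z": 2,"ax": 0,"ay": 0,"az": 0,"grip": 0}
    - {"x": 0,"y": 0,"z": 1,"ax": 0,"ay": 0,"az": 0,"grip": 0}
    - {"x": 0,"y": 0,"z": 0,"ax": 0,"ay": 0,"az": 0,"grip": 0}

```text
clock: 10.5
position: [0.5512, 0.1471, 0.0528]
tcp_rot: [1.0, -0.012, 0.001, -0.0]
ft_force: [3.4, 0.9, 3.8]
width: 0.0006
finger_force: 2.0
```

Emit:
apply_moves:
  moves:
    - {"x": 0,"y": 0,"z": 1,"ax": 0,"ay": 0,"az": 0,"grip": 0}
    - {"x": 0,"y": 0,"z": 1,"ax": 0,"ay": 0,"az": 0,"grip": 0}
    - {"x": 0,"y": 0,"z": 0,"ax": 0,"ay": 0,"az": 0,"grip": 0}
    - {"x": 0,"y": 0,"z": 0,"ax": 0,"ay": 0,"az": 0,"grip": 0}

```text
clock: 10.9
position: [0.5512, 0.1472, 0.0514]
tcp_rot: [1.0, -0.012, 0.001, -0.0]
ft_force: [0.2, -0.6, 11.4]
width: 0.0007
finger_force: 5.8
```

Emit:
apply_moves:
  moves:
    - {"x": 0,"y": 0,"z": 1,"ax": 0,"ay": 0,"az": 0,"grip": 0}
    - {"x": 0,"y": 0,"z": 0,"ax": 0,"ay": 0,"az": 0,"grip": 0}

```text
clock: 11.1
position: [0.5513, 0.1472, 0.0512]
tcp_rot: [1.0, -0.012, 0.001, -0.0]
ft_force: [-3.4, -1.3, 21.1]
width: 0.0001
finger_force: 10.0
```

The key has bottomed out: force climbs without further travel. I'll withdraw now.

Emit:
apply_moves:
  moves:
    - {"x": 0,"y": 0,"z": -4,"ax": 0,"ay": 0,"az": 0,"grip": 0}
    - {"x": 0,"y": 0,"z": -5,"ax": 0,"ay": 0,"az": 0,"grip": 0}
    - {"x": 0,"y": 0,"z": -10,"ax": 0,"ay": 0,"az": 0,"grip": 0}
    - {"x": 0,"y": 0,"z": -40,"ax": 0,"ay": 0,"az": 0,"grip": 0}
    - {"x": 0,"y": 0,"z": -40,"ax": 0,"ay": 0,"az": 0,"grip": 0}
    - {"x": 0,"y": 0,"z": -40,"ax": 0,"ay": 0,"az": 0,"grip": 0}
    - {"x": 0,"y": 0,"z": -40,"ax": 0,"ay": 0,"az": 0,"grip": 0}
    - {"x": 0,"y": 0,"z": 0,"ax": 0,"ay": 0,"az": 0,"grip": 0}
    - {"x": 0,"y": 0,"z": 0,"ax": 0,"ay": 0,"az": 0,"grip": 0}

```text
clock: 12.0
position: [0.5502, 0.147, 0.229]
tcp_rot: [1.0, -0.012, 0.0, -0.0]
ft_force: [-0.8, 0.4, -0.5]
width: 0.0005
finger_force: 0.0
```

```bash
python3 - <<'E'
from h import *
o=manip.get_obs();print(o['position'],o['ft_force'],o['clock'])
s=cap('side','side2');w=cap('wrist')
for n,c in(('side',s),('wrist',w)):
  for t in('green_top','lid_pad','cup','jar','block'):
    l=manip.landmark_of(n,t)
    if l: print(n,t,np.round(l[0]['conf'],2),world(c,l[0]['position']).round(4))
E
```

```text
[0.55023453 0.14696958 0.22895687] [-0.84960164  0.35972595 -0.48903652] 12.0
side green_top 0.67 [0.5559 0.1519 0.0558]
side lid_pad 0.95 [ 0.4917 -0.1796  0.1052]
side cup 0.58 [0.4541 0.1468 0.016 ]
side jar 0.83 [0.6873 0.1767 0.0144]
side block 0.69 [ 0.3782 -0.1824  0.0156]
wrist green_top 0.91 [0.549  0.1454 0.0571]
wrist cup 0.71 [0.4809 0.1641 0.044 ]
wrist jar 0.59 [0.6862 0.1831 0.0746]
wrist block 0.53 [ 0.4579 -0.0873  0.1057]
```

View pics/side2.png

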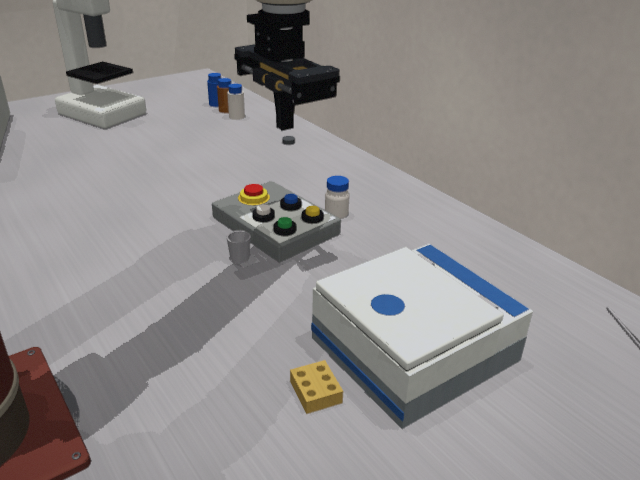

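The lid is flat shut with its pad at (388,305), and the green key is back up at (285,226), top at 57 mm. The cup, jar and block haven't moved, and the arm is clear.

```bash
python3 -c "
from workcell import manip
print(manip.sign_off())"
```

```text
the job is handed in; nothing more can be done
None
```

The lid was pushed fully shut at the blue pad, then the green start key was pressed to its stop (about 21 N) and sprang back; the arm withdrew without disturbing the cup, jar or block, and the job was handed in at about 12 s.

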